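# Pack the set-up kit into its fitted tray

### The job

Pack the set-up kit into the tray with the black inserts, each thing standing upright on the tray floor in the pocket made for it: the V-block in the large square pocket, the thin gauge block in the narrow slot, the brass weight in the wider round pocket and the larger of the two collets in the smaller round pocket. The smaller collet and the plain steel block without a groove do not belong to the kit: leave them where they stand.

Things in the scene. Friction and masses are not known exactly. Their poses are not given: they have to be found in the camera images.
- vblock_mid (a point): V-block to pack: grey ground-steel block, 48 mm along its x by 44 mm along its y, 32 mm tall, with a V groove in its top. The point is its centre, 16 mm above its underside; z up. It can be gripped across x or across y. 0.31 kg.
- gauge_mid (a point): gauge block to pack: thin grey steel slab standing on its long side, 10 mm thick along its x, 40 mm long along its y, 30 mm tall. The point is its centre, 15 mm above its underside. 0.085 kg.
- weight_mid (a point): brass weight to pack: round brass weight with a knob on top, 31 mm in diameter, 51 mm tall, axis z up. The point is on its axis half-way up, 25.5 mm above its underside; the straight body takes up about the lower half and can be gripped from any side. 0.2 kg.
- collet_big_mid (a point): larger collet to pack: grey steel spring collet (round sleeve with slits and a hole in its top) standing on its wide end, 24 mm in diameter, 34 mm tall. The point is on its axis, 17 mm above its underside. 0.064 kg.
- collet_small_mid (a point): smaller collet, NOT part of the kit: the same shape, but only 16 mm in diameter and 28 mm tall. The point is on its axis, 14 mm above its underside. Stays where it is.
- plain_block_mid (a point): plain setting block, NOT part of the kit: grey steel block 48 mm (x) by 44 mm (y) by 32 mm tall like the V-block, but with a flat top without groove, bearing two small dark holes. The point is its centre, 16 mm above its underside. Stays where it is.
- pocket_v: tray insert with the large, nearly square opening, 64 mm along its x by 60 mm along its y: the V-block's pocket. Black plate 81 mm square, 7 mm thick; four such lie two by two, 82 mm apart, in a fixed aluminium tray 170 mm square with a 12 mm rim. The opening goes right through to the bright tray floor, on which things stand. Origin: centre of the opening on the tray floor, 3 mm above the worktop, z up; plate top 7 mm above it.
- pocket_slot: tray insert with the narrow slot, 26 mm along its x by 56 mm along its y: the gauge block's pocket. Black plate, origin and heights as for pocket_v.
- pocket_weight: tray insert with the wider round opening, 50 mm in diameter: the brass weight's pocket. Black plate, origin and heights as for pocket_v.
- pocket_collet: tray insert with the smaller round opening, 38 mm in diameter: the larger collet's pocket. Black plate, origin and heights as for pocket_v.
Mind the look-alikes: they are no part of the job. Leave any purple or red look-alike of the part that bears vblock_mid alone.

How it is judged:
At the end, for the whole second after the job is handed in: The four kit things stand in their own pockets (centre within 15 mm of the pocket's, within 3 mm of fully down, tilt under 0.1 rad); the smaller collet and the plain block stand upright within 20 mm of where they were; all at rest (horizontal distance between vblock_mid and pocket_v below 0.015 m and z of vblock_mid in the frame of pocket_v below 0.019 m and angle between each of vblock_mid, gauge_mid, weight_mid, collet_big_mid, collet_small_mid, plain_block_mid's own z axis and vertical below 0.1 rad and horizontal distance between gauge_mid and pocket_slot below 0.015 m and z of gauge_mid in the frame of pocket_slot below 0.018 m and horizontal distance between weight_mid and pocket_weight below 0.015 m and z of weight_mid in the frame of pocket_weight below 0.0285 m and horizontal distance between collet_big_mid and pocket_collet below 0.015 m and z of collet_big_mid in the frame of pocket_collet below 0.02 m and distance of each of collet_small_mid, plain_block_mid from where it was at the start of the episode below 0.02 m and linear speed of each of vblock, gauge, weight, collet_big, collet_small, plain_block below 0.02 m/s); the robot touches nothing.
It also fails if it takes over 96 s, if anything falls off the work surface, if the arm or the gripper's body presses on something with over 40 N, if the wrist force passes 120 N, or if a joint passes its speed limit or range.

### The arm

A 6-joint arm with a two-finger parallel gripper is mounted at the origin on a cart in front of the work surface, level with it; the furniture and walls round the work are solid. World frame = base frame: x ahead of the robot, y to its left, z up, the work surface at z = 0. Lengths are in m, angles in rad, forces in N, time in s.
With the tool pointing down it reaches from about 0.3 to 0.875 m from the base axis. Payload 6.4 kg.
Tool frame: the origin (TCP) lies at the very end of the fingers, on their centre line; the grasp point (between the pads) lies 19 mm behind it; z points along the fingers, x is the direction in which the jaws open and shut, and the axes are right-handed (so a half turn about z gives the same grasp; the last joint's range is limited). The gripper opens to 85 mm and grips with 20 to 120 N. Pads are 22 mm wide; open, the fingers measure 114 mm over their backs; the gripper's body (76 mm by 85 mm) begins 54 mm behind the grasp point. The pads swing forward as they close: fully open they stand 13 mm farther back than shut.
Start: joints at [-1.449, 0.181, 1.607, -0, 1.354, -0.206], TCP at [0.185, -0.544, 0.231] pointing down, gripper open.
Joint ranges: [-2.99, 2.99], [-0.89, 2.07], [0.3, 2.58], [-1.14, 4.28], [0, 2.63], [-3.12, 3.12]. Speed limits (rad/s): [2.57, 2.57, 3.01, 3.14, 3.14, 3.14].

### API

Orientations are given as a unit quaternion [w, x, y, z].
In Python, from cell import ctrl gives the robot as it stands. The module is installed in compiled form; this text tells all that it offers.
- The arm moves only by the shell command python3 -m pendant 'ROWS' [FORCE]. ROWS is text: rows parted by semicolons, each of 5 numbers parted by spaces: the closure, from 0 (fully open) to 1 (shut), then the shift along the world's x, y, z in mm, then the turn about the world's z in degrees. A call has 1 to 10 rows; each row is the pose to reach, as a shift and turn from the pose measured when the call began; what a row does not reach only later rows make up. A row lasts 1/10 s, in which the tool goes at most 50 mm and 8.59 degrees, less where a joint would pass 70% of its speed; a pose out of reach is approached as far as the arm can. A call with a gripper value outside its range is refused whole. The fingers move at their own pace and stop on an object; FORCE is the grip in N (left out, the last holds). Time passes only in rows, so rows that repeat a pose let the fingers close. It gives the time, the measured TCP pose, the force and the opening at its end, in the units of the state.
- ctrl.sense(): the state, without advancing time (a new reading comes with each control period).
- ctrl.snapshot(name): name is "scene" or "side" or "wrist"; returns the picture (400x640x3 uint8, blue, green, red); there is no depth.
- ctrl.get_calibration(name): a dict with "vfov" (degrees; the focal length in pixels is half the picture's height over the tangent of half this angle, whatever the lens; pixels are square), "cx", "cy" (the principal point, pixels), "extrinsics" (4x4, takes a point from world to camera coordinates); the wrist camera has in their place "T_tool_cam" (4x4, takes a point from camera to tool coordinates, whose origin is the TCP and whose axes are the tool frame's). Camera axes: x right, y down, z forward; pixel columns grow to the right and rows downward; lengths in m; the calibration is good to about 2 mm. A picture is of the moment at which its call begins: read the wrist's pose just before it. get_calibration takes no time and is no camera call.
- ctrl.job_done(): hands the job in, once; it reports no verdict.
Trained networks look in the newest picture that a camera, given by its name, has taken for a name from the list of things; names that differ only in an ending like _2 or _b are one class to them, and where a whole thing is asked for, a point or a joint stands for the part that bears it (a point fixed in the world has none). Each returns a list of dicts, best first, with "conf" (0 to 1); they miss things now and then, are a little off and sometimes report something else, mostly with a low value. They report only what shows in the picture. A call takes as long as a camera call. They do not tell look-alikes from the thing itself.
- ctrl.regions_of(camera, query): "pixels" (400x640 bool, what is visible of it) and "extent" ([left, top, width, height] in pixels, round what is visible of it).
The state is a dict: "time": time; "q": joint angles; "joint_vel": joint speeds; "joint_efforts": joint torques, N m; "eef_pos": TCP position; "ee_rot": TCP orientation; "ft_force": force on the tool from outside, world axes, zero at the start; "ft_torque": the same for the moment, N m; "gripper_width": finger opening in m.
Only numpy, scipy, OpenCV 4.12 (cv2) and the standard library are available. Lean on these libraries where they do the work, as an engineer would, in place of code of your own. Each camera call takes 0.05 s, during which the arm holds its last target.

## Working session

There is one attempt and no reset: what is moved stays moved. The work goes in short steps, Python scripts to look and compute and a shell command to move; the robot and the scene stay as the last step left them, time stands still between calls to the robot, and variables do not carry over. Pictures are saved under pics/ and viewed, and the job is handed in when it is done.

```bash
mkdir -p pics; ls; python3 - <<'E'
from cell import ctrl
import cv2, numpy as np
np.set_printoptions(precision=4,suppress=True)
s=ctrl.sense(); print({k:np.round(v,3) for k,v in s.items()})
for n in ["scene","side","wrist"]:
    im=ctrl.snapshot(n); cv2.imwrite(f"pics/{n}0.png",im)
    c=ctrl.get_calibration(n); print(n,c)
E
```

```text
pics
{'time': np.float64(0.0), 'q': array([-1.449,  0.182,  1.608,  0.   ,  1.354, -0.206]), 'joint_vel': array([ 0.001, -0.   ,  0.   ,  0.   , -0.002, -0.001]), 'joint_efforts': array([  0.001, -44.487, -35.134,  -0.   ,   0.009,  -0.   ]), 'eef_pos': array([ 0.185, -0.544,  0.23 ]), 'ee_rot': array([-0.001,  0.813, -0.582, -0.001]), 'ft_force': array([ 0.044, -0.367, -0.049]), 'ft_torque': array([ 0.016, -0.012,  0.007]), 'gripper_width': np.float64(0.085)}
scene {'vfov': 50.1008802479523, 'cx': 320.30005900015203, 'cy': 191.49678241542597, 'extrinsics': array([[-0.8779, -0.4783, -0.0221,  0.4079],
       [-0.1976,  0.4041, -0.8931,  0.1449],
       [ 0.4361, -0.7797, -0.4493,  0.9094],
       [ 0.    ,  0.    ,  0.    ,  1.    ]])}
side {'vfov': 44.76930931398817, 'cx': 308.0386559024389, 'cy': 208.69605948440915, 'extrinsics': array([[-0.8622,  0.5065,  0.0065,  0.4428],
       [ 0.2278,  0.3992, -0.8881, -0.0556],
       [-0.4524, -0.7642, -0.4596,  1.3636],
       [ 0.    ,  0.    ,  0.    ,  1.    ]])}
wrist {'vfov': 59.53762882906251, 'cx': 321.0747839712295, 'cy': 195.30401876239804, 'T_tool_cam': array([[ 1.    , -0.0005,  0.0008,  0.0005],
       [ 0.0002,  0.9649,  0.2625, -0.0658],
       [-0.0009, -0.2625,  0.9649, -0.1416],
       [ 0.    ,  0.    ,  0.    ,  1.    ]])}
```

View pics/scene0.png

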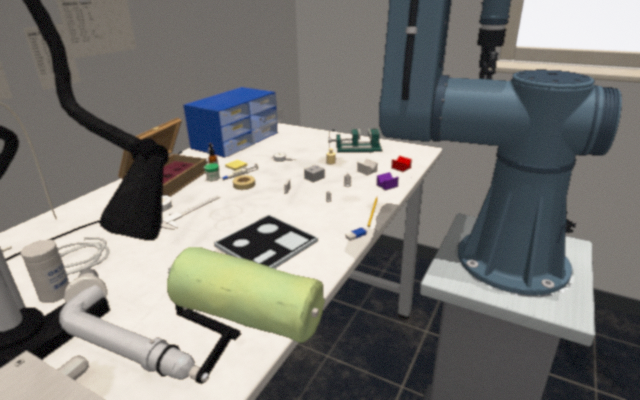

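View pics/side0.png

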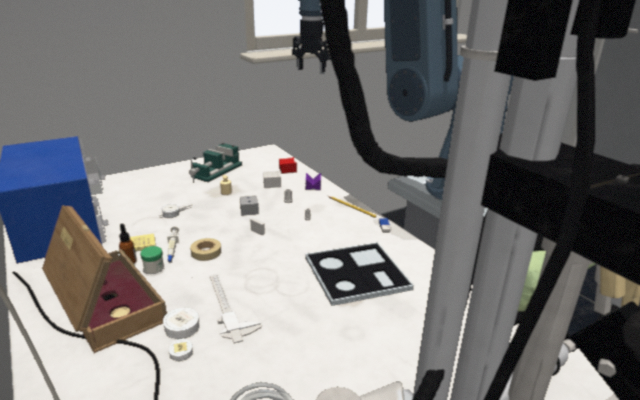

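View pics/wrist0.png

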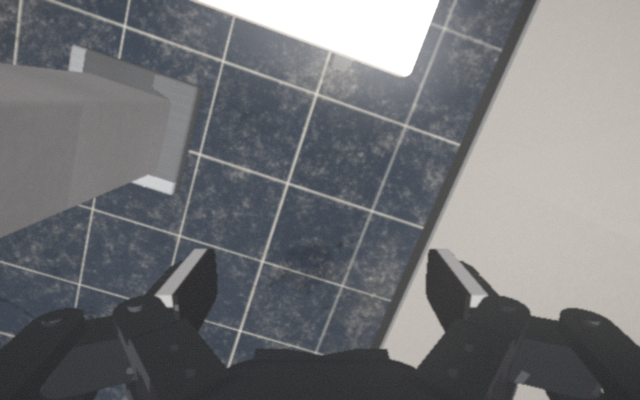

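```bash
cat > h.py <<'E'
from cell import ctrl
import cv2, numpy as np
from scipy.spatial.transform import Rotation as R
np.set_printoptions(precision=4,suppress=True)
def cam(name,s=None):
    c=ctrl.get_calibration(name); f=200/np.tan(np.radians(c['vfov']/2))
    K=np.array([[f,0,c['cx']],[0,f,c['cy']],[0,0,1]])
    if name=='wrist':
        T=np.eye(4); w,x,y,z=s['ee_rot']; T[:3,:3]=R.from_quat([x,y,z,w]).as_matrix(); T[:3,3]=s['eef_pos']
        return K,np.linalg.inv(T@np.array(c['T_tool_cam']))
    return K,np.array(c['extrinsics'])
def toplane(K,E,uv,z):
    E=np.asarray(E); C=-E[:3,:3].T@E[:3,3]
    d=E[:3,:3].T@np.linalg.inv(K)@np.array([uv[0],uv[1],1.])
    return (C+d*(z-C[2])/d[2])
def proj(K,E,p):
    q=K@(E[:3,:3]@np.asarray(p)+E[:3,3]); return q[:2]/q[2]
def yaw(s):
    w,x,y,z=s['ee_rot']; m=R.from_quat([x,y,z,w]).as_matrix(); return np.degrees(np.arctan2(m[1,0],m[0,0])),m
H=dict(vblock_mid=.016,gauge_mid=.015,weight_mid=.0255,collet_big_mid=.017,collet_small_mid=.014,plain_block_mid=.016,pocket_v=.01,pocket_slot=.01,pocket_weight=.01,pocket_collet=.01)
E
python3 - <<'E'
from h import *
for n in ["scene","side"]:
    im=ctrl.snapshot(n);K,E=cam(n)
    for k,z in H.items():
        for d in ctrl.regions_of(n,k)[:3]:
            if d['conf']<.2: continue
            ys,xs=np.nonzero(d['pixels']); l,t,w,h=d['extent']; 
            print(n,k,round(d['conf'],2),d['extent'],toplane(K,E,(l+w/2,t+h/2),z)[:2])
print(ctrl.sense()['time'])
E
```

```text
scene vblock_mid 0.71 [390.9, 153.9, 19.2, 19.2] [ 0.3726 -0.3586]
scene vblock_mid 0.66 [376.6, 170.9, 23.5, 18.1] [ 0.364  -0.2279]
scene vblock_mid 0.61 [358.0, 157.7, 19.6, 15.4] [ 0.4589 -0.3005]
scene collet_small_mid 0.5 [325.5, 190.1, 8.2, 10.0] [ 0.4743 -0.0714]
scene plain_block_mid 0.79 [303.5, 166.5, 23.3, 18.0] [ 0.5702 -0.1625]
scene pocket_v 0.68 [268.5, 229.1, 42.5, 25.3] [0.4523 0.1672]
scene pocket_slot 0.75 [243.8, 241.4, 47.8, 25.8] [0.4689 0.2305]
scene pocket_slot 0.47 [361.2, 156.1, 17.3, 18.1] [ 0.4591 -0.3181]
scene pocket_weight 0.73 [246.4, 218.6, 39.7, 21.0] [0.5319 0.1461]
scene pocket_weight 0.57 [359.3, 157.8, 17.4, 16.8] [ 0.4611 -0.3079]
scene pocket_collet 0.83 [217.3, 229.4, 47.1, 25.5] [0.5513 0.2187]
side vblock_mid 0.77 [281.3, 159.2, 18.3, 13.2] [ 0.3652 -0.3574]
side vblock_mid 0.71 [263.0, 173.6, 21.2, 16.2] [ 0.4621 -0.2781]
side vblock_mid 0.63 [305.7, 172.9, 20.1, 17.2] [ 0.3588 -0.221 ]
side gauge_mid 0.76 [250.9, 218.5, 16.8, 19.0] [ 0.6086 -0.0622]
side weight_mid 0.73 [223.1, 176.0, 11.3, 18.1] [ 0.587  -0.2993]
side plain_block_mid 0.85 [239.5, 192.3, 19.7, 23.7] [ 0.5786 -0.1842]
side pocket_v 0.92 [346.7, 242.7, 45.3, 25.0] [0.4515 0.1529]
side pocket_slot 0.87 [359.1, 265.4, 54.4, 25.9] [0.4732 0.2376]
side pocket_weight 0.59 [304.4, 250.6, 52.4, 25.4] [0.5401 0.1377]
side pocket_collet 0.88 [319.8, 267.1, 51.9, 32.2] [0.5521 0.2108]
1.25
```

```bash
python3 -m pendant '0 40 70 80 15;0 90 110 120 30;0 130 150 150 40;0 170 190 170 50;0 210 230 170 60;0 250 270 170 65;0 290 310 170 71;0 315 340 170 71;0 315 340 170 71;0 315 340 170 71'
python3 -m pendant '0 0 0 0 0'
cat > look.py <<'E'
import sys
from h import *
s=ctrl.sense(); im=ctrl.snapshot('wrist'); cv2.imwrite(f"pics/{sys.argv[1]}.png",im)
K,E=cam('wrist',s); np.savez(f"pics/{sys.argv[1]}.npz",K=K,E=E)
print(s['time'],s['eef_pos'],'yaw',yaw(s)[0],'q',s['q'],s['gripper_width'],s['ft_force'])
for k in sys.argv[2:]:
    for d in ctrl.regions_of('wrist',k)[:4]:
        if d['conf']<.2: continue
        m=d['pixels'].astype(np.uint8); l,t,w,h=d['extent']
        c,_=cv2.findContours(m,cv2.RETR_EXTERNAL,cv2.CHAIN_APPROX_NONE); c=max(c,key=cv2.contourArea)
        zt=.01 if 'pocket' in k else 2*H[k]
        P=np.array([toplane(K,E,p[0],zt)[:2] for p in c],np.float32)*1000
        r=cv2.minAreaRect(P)
        print(k,round(d['conf'],2),d['extent'],'ctr@mid',toplane(K,E,(l+w/2,t+h/2),H[k])[:2],'rect@top',np.round(r[0],1),np.round(r[1],1),round(r[2],1))
E
python3 look.py w1 vblock_mid gauge_mid weight_mid collet_big_mid collet_small_mid plain_block_mid
```

```text
time: 2.25
eef_pos: [0.4946, -0.2097, 0.4007]
ee_rot: [0.0, 1.0, -0.001, 0.0]
ft_force: [0.3, 0.1, 0.4]
gripper_width: 0.0855
time: 2.35
eef_pos: [0.4977, -0.2052, 0.4016]
ee_rot: [-0.0, 1.0, 0.002, 0.001]
ft_force: [-1.0, -0.4, 0.5]
gripper_width: 0.0854
2.35 [ 0.4977 -0.2052  0.4016] yaw 0.2431758540733003 q [-0.6129  0.0086  1.4572  0.002   1.6735 -0.6169] 0.08536079506613048 [-0.9591 -0.4247  0.518 ]
vblock_mid 0.69 [279.0, 186.5, 34.9, 38.6] ctr@mid [ 0.4603 -0.3007] rect@top [ 459.4 -293. ] [52.  47.2] 68.3
vblock_mid 0.57 [223.0, 222.6, 39.5, 43.5] ctr@mid [ 0.3722 -0.3664] rect@top [ 375.  -359.7] [59.6 51. ] 73.9
vblock_mid 0.56 [211.5, 138.3, 45.6, 43.8] ctr@mid [ 0.367  -0.2285] rect@top [ 368.5 -223.4] [55.2 47. ] 58.8
weight_mid 0.85 [369.4, 199.9, 21.6, 26.0] ctr@mid [ 0.5912 -0.309 ] rect@top [ 586.1 -299.9] [28.3 38.6] 28.2
collet_big_mid 0.51 [294.1, 114.7, 15.4, 18.2] ctr@mid [ 0.4701 -0.1738] rect@top [ 471.9 -177.2] [21.3 21. ] 44.6
collet_small_mid 0.54 [298.5, 41.8, 13.8, 16.7] ctr@mid [ 0.4761 -0.072 ] rect@top [476.1 -71.8] [16.6 13.7] 89.8
plain_block_mid 0.77 [353.5, 109.9, 46.8, 39.6] ctr@mid [ 0.5817 -0.182 ] rect@top [ 580.1 -179.7] [48.2 48.7] 71.5
plain_block_mid 0.67 [370.4, 200.0, 22.1, 24.5] ctr@mid [ 0.5949 -0.311 ] rect@top [ 589.4 -305.8] [29.4 39.4] 28.1
```

View pics/w1.png

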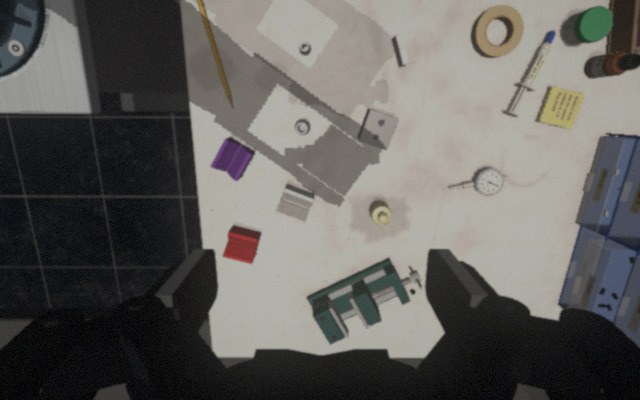

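```bash
python3 - <<'E'
import cv2
im=cv2.imread('pics/w1.png')
a=cv2.resize(im[170:235,260:340],None,fx=4.5,fy=4.5,interpolation=cv2.INTER_CUBIC)
b=cv2.resize(im[20:85,360:440],None,fx=4.5,fy=4.5,interpolation=cv2.INTER_CUBIC)
cv2.imwrite('pics/z1.png',cv2.hconcat([a,b]))
E
```

```text
(no output)
```

View pics/z1.png

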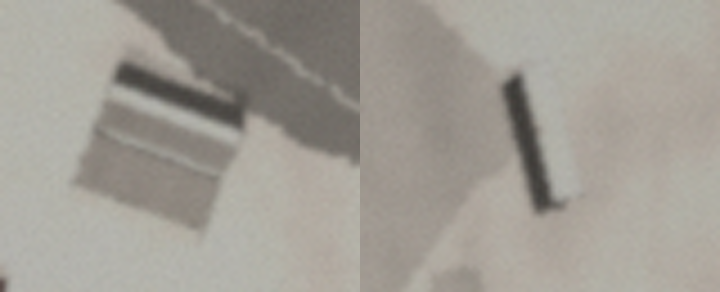

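```bash
python3 -m pendant '0 -10 -20 -40 8;0 -20 -40 -80 16;0 -30 -60 -120 24;0 -38 -89 -160 32;0 -38 -89 -200 40;0 -38 -89 -230 48;0 -38 -89 -240 56;0 -38 -89 -240 64;0 -38 -89 -240 71;0 -38 -89 -240 71' 60
python3 -m pendant '0 0 0 0 0'
python3 look.py w2 vblock_mid
```

```text
time: 3.7
eef_pos: [0.4549, -0.3008, 0.1604]
ee_rot: [-0.0, 0.816, 0.578, 0.0]
ft_force: [-0.3, -1.0, 1.0]
gripper_width: 0.0856
time: 3.8
eef_pos: [0.4544, -0.3015, 0.1605]
ee_rot: [0.0, 0.817, 0.576, 0.0]
ft_force: [1.0, 0.2, -1.0]
gripper_width: 0.0855
3.8 [ 0.4544 -0.3015  0.1605] yaw 70.38179172116841 q [-0.8038  0.19    1.7476  0.0003  1.2038 -2.0323] 0.08548111868755233 [ 1.0249  0.2221 -0.9648]
vblock_mid 0.89 [340.8, 1.5, 79.0, 79.8] ctr@mid [ 0.3663 -0.2235] rect@top [ 365.7 -227. ] [48.2 47.4] 58.7
vblock_mid 0.88 [303.2, 152.9, 55.2, 66.4] ctr@mid [ 0.4602 -0.2959] rect@top [ 455.4 -295.6] [43.9 52.2] 68.6
vblock_mid 0.66 [172.1, 77.1, 74.3, 70.1] ctr@mid [ 0.3704 -0.3671] rect@top [ 371.7 -361.6] [50.9 47.7] 74.5
```

View pics/w2.png

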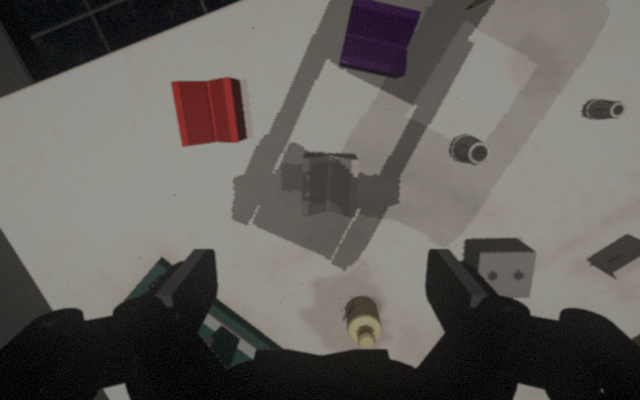

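```bash
cat > px.py <<'E'
import sys
from h import *
d=np.load(f"pics/{sys.argv[1]}.npz")
for a in sys.argv[2:]:
    u,v,z=map(float,a.split(',')); print(a,toplane(d['K'],d['E'],(u,v),z)[:2])
E
python3 px.py w2 303,161,.032 355,160,.032 304,215,.032 358,216,.032 304,153,0 355,153,0
```

```text
303,161,.032 [ 0.43   -0.3088]
355,160,.032 [ 0.4429 -0.2703]
304,215,.032 [ 0.4719 -0.3235]
358,216,.032 [ 0.4875 -0.2824]
304,153,0 [ 0.4284 -0.309 ]
355,153,0 [ 0.4432 -0.2673]
```

```bash
python3 -m pendant '0 4 5 -40 0;0 4 5 -80 0;0 4 5 -120 0;0 4 5 -145 0;0 4 5 -151 0;0.2 4 5 -151 0;0.6 4 5 -151 0;1 4 5 -151 0;1 4 5 -151 0;1 4 5 -151 0' 60;python3 -m pendant '1 0 0 0 0;1 0 0 0 0;1 0 0 0 0;1 0 0 0 0'
```

```text
time: 4.9
eef_pos: [0.46, -0.2978, 0.0118]
ee_rot: [0.002, 0.817, 0.577, 0.001]
ft_force: [-0.4, -0.5, 5.9]
gripper_width: 0.0427
time: 5.3
eef_pos: [0.4598, -0.2977, 0.0118]
ee_rot: [0.002, 0.817, 0.577, 0.0]
ft_force: [-0.6, 0.7, -0.6]
gripper_width: 0.0425
```

```bash
python3 -m pendant '1 0 0 40 0;1 0 0 90 0;1 0 40 130 0;1 0 80 160 0;1 0 130 180 0;1 0 180 190 0;1 0 230 200 0;1 0 280 210 0;1 0 330 220 0;1 0 380 230 0' ;python3 -m pendant '1 0 50 10 2;1 0 80 10 4;1 0 80 10 6;1 0 80 10 6'
python3 look.py w3 pocket_v pocket_slot pocket_weight pocket_collet
```

```text
time: 6.3
eef_pos: [0.459, 0.0697, 0.239]
ee_rot: [0.002, 0.817, 0.577, 0.0]
ft_force: [1.1, -0.2, -3.6]
gripper_width: 0.0424
time: 6.7
eef_pos: [0.4583, 0.1507, 0.2484]
ee_rot: [0.002, 0.785, 0.62, -0.0]
ft_force: [0.1, 0.3, -3.4]
gripper_width: 0.0428
6.7 [0.4583 0.1507 0.2484] yaw 76.59473235217501 q [ 0.073  -0.0471  1.8133 -0.0029  1.3736 -1.2632] 0.04282125341786921 [ 0.1422  0.2523 -3.4384]
pocket_v 0.6 [287.1, 122.5, 72.8, 74.0] ctr@mid [0.4557 0.1525] rect@top [455.  151.7] [81.8 81.7] 76.6
pocket_slot 0.85 [360.1, 121.6, 77.5, 77.6] ctr@mid [0.4758 0.2327] rect@top [474.5 231.3] [81.5 80.7] 76.7
pocket_weight 0.64 [54.5, 297.0, 58.1, 44.5] ctr@mid [ 0.5826 -0.1863] rect@top [ 575.  -190.7] [43.  91.3] 22.4
pocket_collet 0.77 [372.4, 191.7, 60.6, 70.1] ctr@mid [0.5532 0.2235] rect@top [555.3 220.9] [64.7 81.5] 76.8
```

View pics/w3.png

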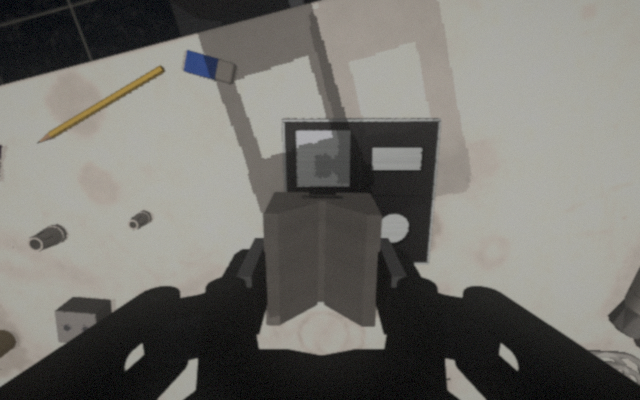

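```bash
python3 px.py w3 323,158.5,.006 296.5,130,.01 350,131,.01 351,187,.01 296,187,.01 396.5,159,.006 372,147,.01 421,147,.01 421,171,.01 372,171,.01 394.5,228,.006
```

```text
323,158.5,.006 [0.4552 0.1521]
296.5,130,.01 [0.418  0.1317]
350,131,.01 [0.4323 0.1873]
351,187,.01 [0.4931 0.1753]
296,187,.01 [0.4788 0.1154]
396.5,159,.006 [0.4746 0.2311]
372,147,.01 [0.4546 0.2069]
421,147,.01 [0.4669 0.2586]
421,171,.01 [0.4932 0.2544]
372,171,.01 [0.4806 0.2017]
394.5,228,.006 [0.5542 0.2145]
```

```bash
python3 -m pendant '1 -2 1 -50 0;1 -2 1 -100 0;1 -2 1 -150 0;1 -2 1 -190 0;1 -2 1 -210 0;1 -2 1 -222 0;1 -2 1 -229 0;1 -2 1 -233 0;1 -2 1 -233 0;1 -2 1 -233 0'; python3 -c "
from h import *
im=ctrl.snapshot('side'); cv2.imwrite('pics/s4.png',cv2.resize(im[210:330,270:450],None,fx=4,fy=4,interpolation=cv2.INTER_CUBIC))"; python3 look.py w4
```

```text
time: 7.95
eef_pos: [0.4581, 0.15, 0.0168]
ee_rot: [0.002, 0.786, 0.618, 0.001]
ft_force: [0.2, -0.6, -3.5]
gripper_width: 0.0426
8.0 [0.458  0.15   0.0168] yaw 76.31319994634805 q [ 0.0714  0.2956  1.9753 -0.0036  0.8661 -1.2582] 0.04237746060881503 [-0.2097  0.4737 -4.3691]
```

View pics/s4.png

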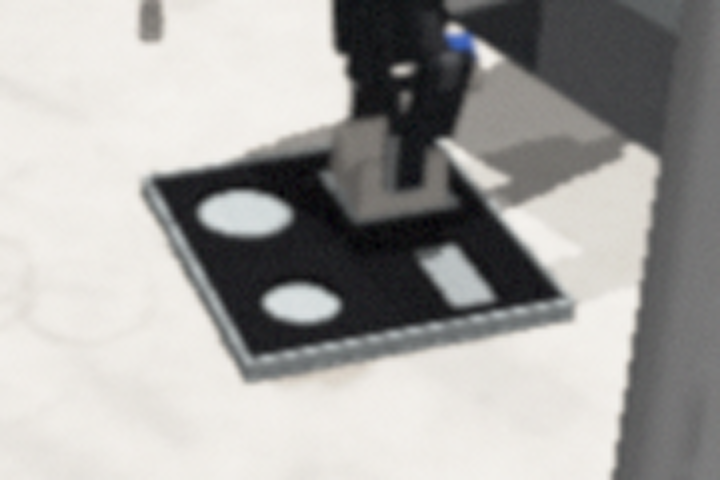

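```bash
python3 -m pendant '1 0 0 -2 0;1 0 0 -3 0;1 0 0 -3 0;0.3 0 0 -3 0;0.3 0 0 -3 0;0.25 0 0 -3 0'; python3 -m pendant '0.2 0 0 20 0;0.2 0 0 60 0;0.1 0 0 110 0;0 0 0 160 0;0 0 0 200 0;0 0 0 200 0';python3 look.py w5 vblock_mid pocket_v pocket_weight pocket_collet
```

```text
time: 8.65
eef_pos: [0.4582, 0.1501, 0.0139]
ee_rot: [0.003, 0.786, 0.618, 0.001]
ft_force: [0.1, -0.6, 0.3]
gripper_width: 0.064
time: 9.25
eef_pos: [0.4621, 0.1504, 0.2207]
ee_rot: [0.006, 0.786, 0.618, 0.006]
ft_force: [-0.3, 0.3, -0.1]
gripper_width: 0.0854
9.25 [0.4621 0.1504 0.2207] yaw 76.33109093051226 q [ 0.0717 -0.0237  1.8484 -0.0028  1.2994 -1.2597] 0.08539354778933206 [-0.2608  0.3247 -0.0978]
vblock_mid 0.89 [299.5, 135.7, 45.1, 50.9] ctr@mid [0.4585 0.1519] rect@top [455.2 150.6] [43.9 51.4] 75.2
pocket_v 0.86 [284.9, 116.4, 77.4, 80.4] ctr@mid [0.4554 0.1543] rect@top [455.4 152.2] [80.8 80.9] 76.8
pocket_weight 0.72 [284.7, 195.5, 76.5, 72.4] ctr@mid [0.5348 0.1344] rect@top [534.9 133. ] [82.1 81.2] 76.3
pocket_collet 0.89 [359.3, 193.6, 80.8, 73.1] ctr@mid [0.5527 0.2152] rect@top [553.2 212.7] [82.1 81.1] 76.3
```

View pics/w5.png

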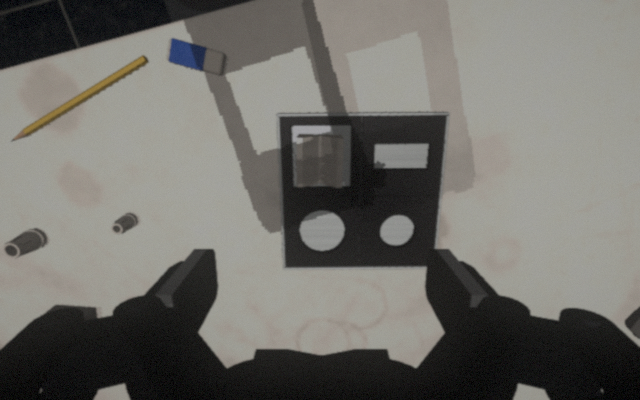

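```bash
python3 -m pendant '0 5 -50 0 0;0 9 -100 0 0;0 9 -150 0 0;0 9 -200 0 0;0 9 -250 -20 0;0 9 -300 -40 0;0 9 -326 -60 0;0 9 -326 -60 0;0 9 -326 -60 0' 50;python3 look.py w6 collet_big_mid
```

```text
time: 10.4
eef_pos: [0.4646, -0.1759, 0.1499]
ee_rot: [-0.001, 0.787, 0.617, -0.001]
ft_force: [-0.9, -0.7, -0.1]
gripper_width: 0.0855
10.4 [ 0.4646 -0.1759  0.1499] yaw 76.18810442315726 q [-0.6009  0.0996  1.8746 -0.0008  1.1692 -1.9303] 0.08554929612609707 [-0.9262 -0.6896 -0.1106]
collet_big_mid 0.68 [308.5, 173.6, 26.5, 35.1] ctr@mid [ 0.4689 -0.1774] rect@top [ 464.9 -177. ] [19.8 26. ] 76.2
collet_big_mid 0.28 [438.9, 156.6, 31.9, 22.2] ctr@mid [ 0.4755 -0.0698] rect@top [469.1 -75. ] [22.6 13.9] 54.8
```

View pics/w6.png

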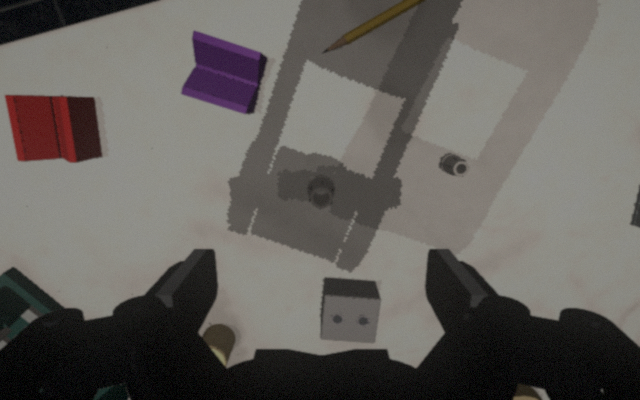

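```bash
python3 -m pendant '0 4 -1 -40 0;0 4 -1 -80 0;0 4 -1 -115 0;0 4 -1 -135 0;0 4 -1 -141 0;0.4 4 -1 -141 0;0.8 4 -1 -141 0;1 4 -1 -141 0;1 4 -1 -141 0;1 4 -1 -141 0' 50;python3 -m pendant '1 0 0 0 0;1 0 0 0 0;1 0 0 0 0;1 0 0 0 0'
```

```text
time: 11.5
eef_pos: [0.4706, -0.1767, 0.0119]
ee_rot: [0.002, 0.786, 0.618, 0.0]
ft_force: [-1.7, 1.1, 5.8]
gripper_width: 0.018
time: 11.9
eef_pos: [0.4706, -0.1767, 0.012]
ee_rot: [0.002, 0.786, 0.618, 0.0]
ft_force: [-0.4, 0.4, 0.2]
gripper_width: 0.0183
```

```bash
python3 -m pendant '1 0 0 30 0;1 0 0 80 0;1 0 0 120 0;1 0 0 150 0;1 0 0 150 0';python3 look.py w7
```

```text
time: 12.4
eef_pos: [0.4733, -0.1785, 0.1668]
ee_rot: [0.006, 0.786, 0.618, 0.002]
ft_force: [0.1, -0.3, -1.5]
gripper_width: 0.018
12.4 [ 0.4733 -0.1785  0.1668] yaw 76.3415906106103 q [-0.5951  0.0874  1.8499 -0.0007  1.1915 -1.9273] 0.017992090203569767 [ 0.1148 -0.2992 -1.4555]
```

View pics/w7.png

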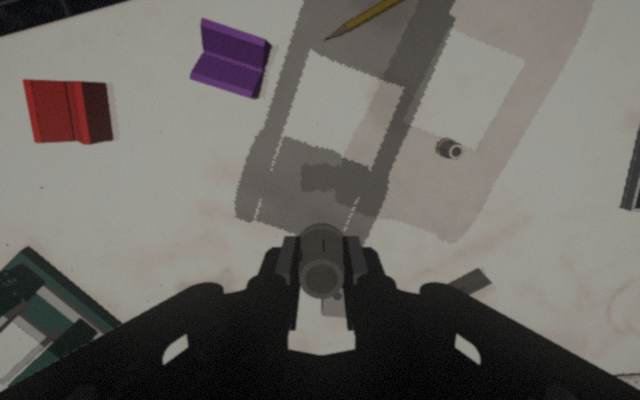

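```bash
python3 -m pendant '1 10 49 0 0;1 20 98 0 0;1 30 146 0 0;1 40 195 0 0;1 50 243 0 0;1 60 292 0 0;1 70 340 0 0;1 81 390 0 0;1 81 390 0 0;1 81 390 0 0'
```

```text
time: 13.45
eef_pos: [0.5514, 0.2135, 0.1615]
ee_rot: [0.003, 0.785, 0.619, -0.001]
ft_force: [0.3, -0.1, -0.2]
gripper_width: 0.0181
```

```bash
python3 -m pendant '1 4 -1 -45 0;1 4 -1 -90 0;1 4 -1 -120 0;1 4 -1 -135 0;1 4 -1 -142 0;1 4 -1 -146 0;1 4 -1 -146 0;1 4 -1 -146 0'
```

```text
time: 14.25
eef_pos: [0.5567, 0.2126, 0.0171]
ee_rot: [0.004, 0.785, 0.619, 0.0]
ft_force: [0.6, 0.7, -0.9]
gripper_width: 0.0182
```

```bash
python3 -m pendant '1 -1 0 -2 0;1 -1 0 -3 0;1 -1 0 -3 0;0.7 -1 0 -3 0;0.5 -1 0 -3 0;0.5 -1 0 -3 0'; python3 -m pendant '0.4 0 0 20 0;0.3 0 0 60 0;0.1 0 0 110 0;0 -5 -20 150 0;0 -10 -40 160 0;0 -10 -40 160 0';python3 look.py w8 collet_big_mid pocket_collet
```

```text
time: 14.85
eef_pos: [0.5555, 0.2126, 0.0139]
ee_rot: [0.004, 0.785, 0.619, 0.0]
ft_force: [-0.0, 0.1, 0.7]
gripper_width: 0.0427
time: 15.45
eef_pos: [0.5468, 0.1712, 0.1768]
ee_rot: [0.005, 0.786, 0.618, 0.002]
ft_force: [0.1, 0.2, -0.1]
gripper_width: 0.0854
15.45 [0.5468 0.1712 0.1768] yaw 76.40913698310166 q [ 0.1004  0.2249  1.6698 -0.0075  1.2376 -1.2308] 0.08542788730007896 [ 0.0919  0.1761 -0.0604]
collet_big_mid 0.87 [357.7, 153.4, 24.8, 37.8] ctr@mid [0.5531 0.2124] rect@top [552.1 210.7] [26.1 20.9] 13.7
pocket_collet 0.83 [325.2, 122.8, 97.7, 92.3] ctr@mid [0.5526 0.217 ] rect@top [553.8 213. ] [80.8 81.3] 76.7
```

View pics/w8.png

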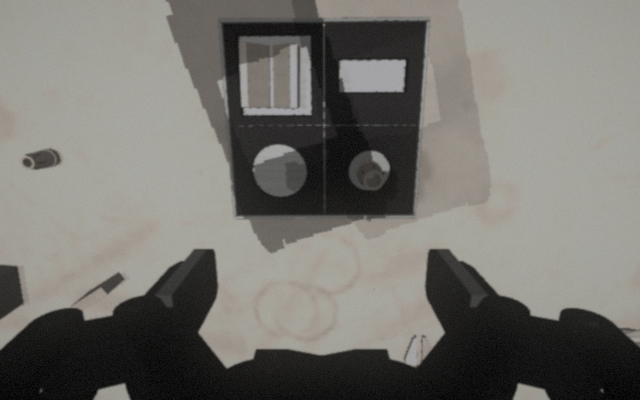

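```bash
python3 -m pendant '0 8 -30 0 -8;0 16 -60 0 -16;0 24 -90 0 -24;0 32 -125 0 -32;0 40 -160 0 -40;0 50 -200 -10 -48;0 61 -233 -17 -56;0 61 -233 -17 -62;0 61 -233 -17 -62;0 61 -233 -17 -62' 50;python3 look.py w9 gauge_mid
```

```text
time: 16.6
eef_pos: [0.6054, -0.0592, 0.1545]
ee_rot: [0.002, 0.992, 0.128, -0.003]
ft_force: [0.1, -0.3, 0.0]
gripper_width: 0.0855
16.6 [ 0.6054 -0.0592  0.1545] yaw 14.68135556401018 q [-0.289   0.3325  1.5827 -0.0067  1.2305 -0.543 ] 0.08547397666807348 [ 0.141  -0.2708  0.0301]
gauge_mid 0.69 [319.0, 173.2, 10.0, 54.2] ctr@mid [ 0.6103 -0.0742] rect@top [608.4 -68.7] [ 9.1 44.7] 18.5
```

View pics/w9.png

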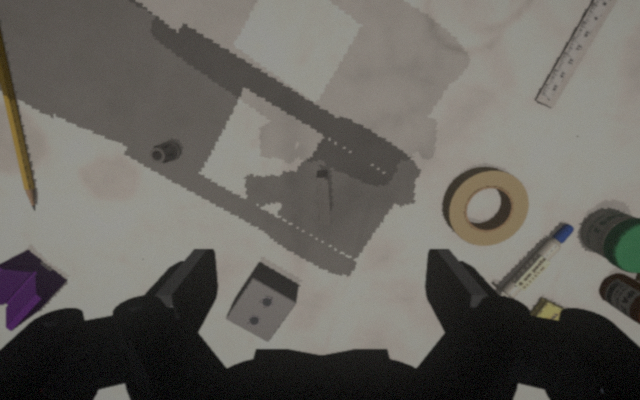

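```bash
python3 - <<'E'
import cv2,numpy as np
im=cv2.imread('pics/w9.png')[150:250,270:380]
a=cv2.resize(im,None,fx=5.5,fy=5.5,interpolation=cv2.INTER_CUBIC)
cv2.imwrite('pics/z9.png',np.clip((a.astype(float)-40)*2.2,0,255).astype(np.uint8))
E
```

```text
(no output)
```

View pics/z9.png

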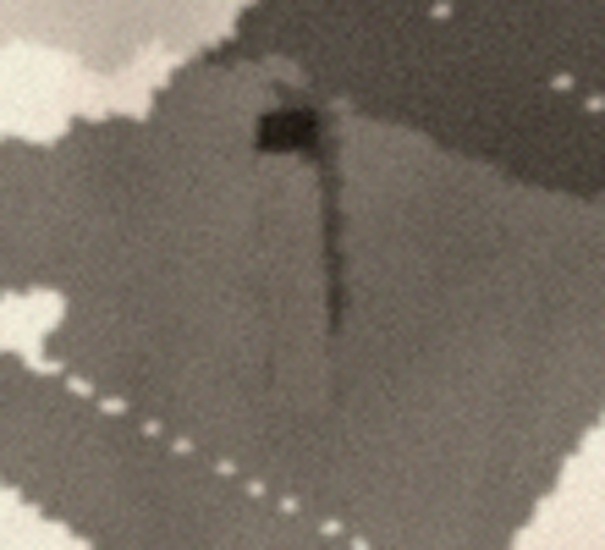

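```bash
python3 px.py w9 317.6,177.6,.03 327.8,177.6,.03 319.3,226,.03 329.7,226,.03 317.5,170,0
```

```text
317.6,177.6,.03 [ 0.5997 -0.0534]
327.8,177.6,.03 [ 0.6073 -0.0514]
319.3,226,.03 [ 0.611  -0.0919]
329.7,226,.03 [ 0.6192 -0.0897]
317.5,170,0 [ 0.5991 -0.0536]
```

```bash
python3 -m pendant '0 4 -12 -40 2;0 4 -12 -80 2;0 4 -12 -120 2;0 4 -12 -140 2;0 4 -12 -146 2;0.4 4 -12 -146 2;0.8 4 -12 -146 2;1 4 -12 -146 2;1 4 -12 -146 2;1 4 -12 -146 2' 50;python3 -m pendant '1 0 0 0 0;1 0 0 0 0;1 0 0 0 0;1 0 0 0 0'
```

```text
time: 17.7
eef_pos: [0.6103, -0.0711, 0.0104]
ee_rot: [0.003, 0.989, 0.145, -0.002]
ft_force: [-0.8, -0.2, -0.1]
gripper_width: 0.0122
time: 18.1
eef_pos: [0.6103, -0.0712, 0.0105]
ee_rot: [0.003, 0.989, 0.145, -0.002]
ft_force: [-1.2, 0.1, 1.5]
gripper_width: 0.0078
```

```bash
python3 -m pendant '1 0 0 40 0;1 -5 10 85 -5;1 -25 45 120 -10;1 -45 90 140 -15;1 -65 135 140 -20;1 -85 180 140 -25;1 -105 225 140 -30;1 -125 270 140 -30;1 -136 302 140 -30;1 -136 302 140 -30';python3 -m pendant '1 0 0 0 0;1 0 0 0 0';python3 look.py w10
```

```text
time: 19.1
eef_pos: [0.4719, 0.2345, 0.1503]
ee_rot: [0.002, 0.994, -0.113, -0.003]
ft_force: [0.4, -0.2, -1.3]
gripper_width: 0.0082
time: 19.3
eef_pos: [0.472, 0.2341, 0.1501]
ee_rot: [0.002, 0.994, -0.113, -0.003]
ft_force: [0.7, -0.1, -0.6]
gripper_width: 0.0079
19.3 [0.472  0.2341 0.1501] yaw -13.027425750769265 q [ 0.2358  0.1688  1.7958 -0.0015  1.1842  0.4638] 0.007860648748049301 [ 0.7158 -0.1456 -0.6127]
```

View pics/w10.png

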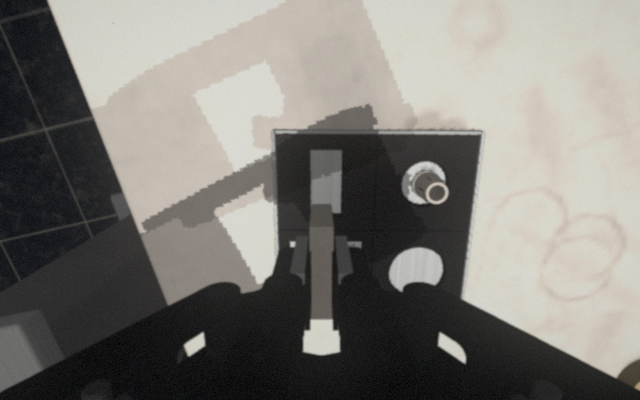

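```bash
python3 px.py w10 326.5,150,.01;python3 -m pendant '1 2 -3 -45 0;1 2 -3 -90 0;1 2 -3 -115 0;1 2 -3 -128 0;1 2 -3 -134 0;1 2 -3 -136 0;1 2 -3 -136 0'
```

```text
326.5,150,.01 [0.4812 0.2587]
time: 20.05
eef_pos: [0.4755, 0.2307, 0.0153]
ee_rot: [0.002, 0.993, -0.114, -0.002]
ft_force: [-0.1, -0.0, -1.2]
gripper_width: 0.0083
```

```bash
python3 -m pendant '1 -1 0 -1 0;1 -1 0 -2 0;1 -1 0 -2 0;0.8 -1 0 -2 0;0.65 -1 0 -2 0;0.65 -1 0 -2 0'; python3 -m pendant '0.6 0 0 20 0;0.5 0 0 60 0;0.2 0 0 110 0;0 0 -30 150 0;0 0 -50 160 0;0 0 -50 160 0';python3 look.py w11 gauge_mid pocket_slot
```

```text
time: 20.65
eef_pos: [0.4746, 0.2308, 0.0134]
ee_rot: [0.002, 0.993, -0.114, -0.002]
ft_force: [-0.2, 0.5, -0.3]
gripper_width: 0.0299
time: 21.25
eef_pos: [0.4765, 0.1795, 0.1762]
ee_rot: [0.001, 0.993, -0.115, 0.001]
ft_force: [-0.8, -0.3, -0.2]
gripper_width: 0.0854
21.25 [0.4765 0.1795 0.1762] yaw -13.20761262702205 q [ 0.1284  0.0916  1.8247 -0.0028  1.2244  0.3599] 0.08535089617839363 [-0.8476 -0.3258 -0.2111]
gauge_mid 0.62 [300.8, 96.8, 12.7, 51.1] ctr@mid [0.4759 0.2277] rect@top [475.1 230. ] [38.7  9.8] 76.3
pocket_slot 0.69 [256.5, 71.1, 96.5, 95.3] ctr@mid [0.4743 0.2309] rect@top [474.8 231.3] [79.9 81. ] 76.7
```

View pics/w11.png

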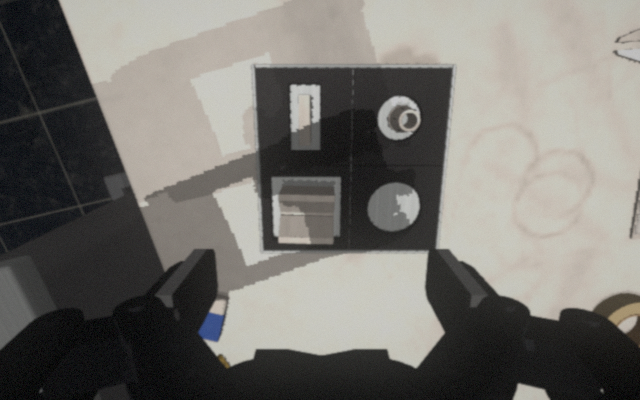

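```bash
python3 px.py w1 390,260,.05 420,280,.05; python3 -m pendant '0 11 -48 0 0;0 22 -96 0 0;0 33 -144 0 0;0 44 -192 0 0;0 55 -240 0 0;0 66 -288 0 0;0 77 -336 0 0;0 88 -384 0 0;0 99 -432 0 0;0 110 -475 0 0' 50;python3 -m pendant '0 0 0 0 0;0 0 0 0 0';python3 look.py w12 weight_mid
```

```text
390,260,.05 [ 0.6056 -0.3772]
420,280,.05 [ 0.6546 -0.4114]
time: 22.4
eef_pos: [0.5839, -0.2948, 0.1699]
ee_rot: [0.001, 0.993, -0.114, -0.004]
ft_force: [1.1, -0.6, 0.4]
gripper_width: 0.0852
time: 22.6
eef_pos: [0.5833, -0.2942, 0.167]
ee_rot: [-0.001, 0.993, -0.115, -0.006]
ft_force: [0.3, 1.0, 0.2]
gripper_width: 0.0855
22.6 [ 0.5833 -0.2942  0.167 ] yaw -13.164392222106466 q [-0.6462  0.4169  1.4422 -0.0049  1.2937 -0.4151] 0.08547506716732149 [0.3207 1.0497 0.2271]
weight_mid 0.97 [317.8, 173.8, 38.6, 43.9] ctr@mid [ 0.5919 -0.3085] rect@top [ 592.5 -301.6] [34.  29.2] 77.0
```

View pics/w12.png

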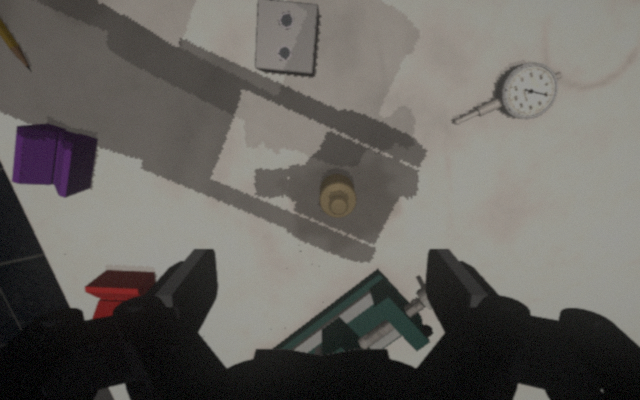

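```bash
python3 px.py w12 338,203,.051 337.5,174,0.005 337.5,215,.025 337.5,194,.025 385,272,.05 
```

```text
338,203,.051 [ 0.592  -0.3073]
337.5,174,0.005 [ 0.596  -0.2947]
337.5,215,.025 [ 0.5885 -0.3254]
337.5,194,.025 [ 0.5925 -0.3072]
385,272,.05 [ 0.6166 -0.3733]
```

```bash
python3 -m pendant '0 9 -14 -40 0;0 9 -14 -80 0;0 9 -14 -120 0;0 9 -14 -148 0;0 9 -14 -158 0;0.4 9 -14 -158 0;0.8 9 -14 -158 0;1 9 -14 -158 0;1 9 -14 -158 0;1 9 -14 -158 0' 60;python3 -m pendant '1 0 0 0 0;1 0 0 0 0;1 0 0 0 0;1 0 0 0 0'
```

```text
time: 23.7
eef_pos: [0.5938, -0.3075, 0.0126]
ee_rot: [0.0, 0.994, -0.113, -0.004]
ft_force: [-0.2, 1.8, 6.9]
gripper_width: 0.028
time: 24.1
eef_pos: [0.5937, -0.3076, 0.0127]
ee_rot: [0.0, 0.994, -0.114, -0.004]
ft_force: [-1.0, 0.8, 0.6]
gripper_width: 0.0287
```

```bash
python3 -m pendant '1 0 0 40 0;1 0 20 85 0;1 -5 60 120 0;1 -11 108 140 0;1 -17 156 140 0;1 -23 204 140 0;1 -29 252 140 0;1 -35 300 140 0;1 -41 348 140 0;1 -47 396 140 0';python3 -m pendant '1 -11 39 0 0;1 -11 39 0 0;1 -11 39 0 0;1 -11 39 0 0';python3 look.py w13
```

```text
time: 25.1
eef_pos: [0.5459, 0.0903, 0.1525]
ee_rot: [0.0, 0.994, -0.114, -0.004]
ft_force: [0.7, 0.1, -1.4]
gripper_width: 0.0286
time: 25.5
eef_pos: [0.5352, 0.1284, 0.1524]
ee_rot: [0.001, 0.993, -0.114, -0.004]
ft_force: [-0.2, 0.5, -1.4]
gripper_width: 0.0284
25.5 [0.5352 0.1284 0.1524] yaw -13.080882803202543 q [ 0.0198  0.2163  1.7341 -0.      1.1994  0.2481] 0.02841631067990333 [-0.2005  0.489  -1.4145]
```

View pics/w13.png

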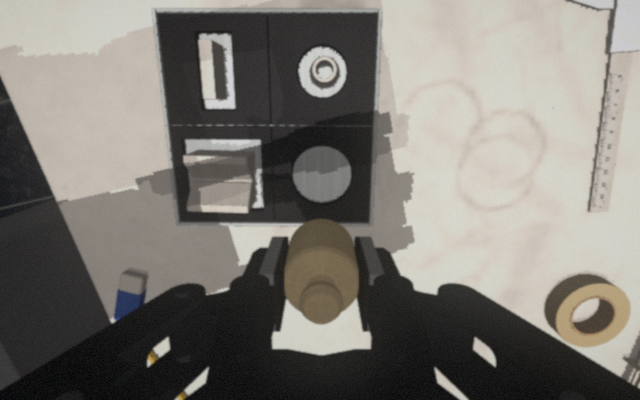

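```bash
python3 px.py w13 322,174,.007; python3 -m pendant '1 1 5 -45 0;1 1 5 -90 0;1 1 5 -115 0;1 1 5 -128 0;1 1 5 -134 0;1 1 5 -136 0;1 1 5 -136 0'
```

```text
322,174,.007 [0.5359 0.1339]
time: 26.25
eef_pos: [0.5376, 0.1328, 0.0176]
ee_rot: [0.0, 0.993, -0.115, -0.003]
ft_force: [0.3, 0.3, -1.3]
gripper_width: 0.0281
```

```bash
python3 -m pendant '1 -1 1 -2 0;1 -1 1 -3 0;1 -1 1 -3 0;0.6 -1 1 -3 0;0.45 -1 1 -3 0;0.45 -1 1 -3 0'; python3 -m pendant '0.4 0 0 20 0;0.35 0 0 60 0;0.2 0 0 110 0;0 0 -30 150 0;0 0 -60 180 0;0 0 -60 180 0;0 0 -60 180 0';python3 look.py w14 vblock_mid gauge_mid weight_mid collet_big_mid pocket_v pocket_slot pocket_weight pocket_collet
```

```text
time: 26.85
eef_pos: [0.5366, 0.1338, 0.0147]
ee_rot: [0.0, 0.993, -0.115, -0.003]
ft_force: [0.6, 0.4, -0.1]
gripper_width: 0.047
time: 27.55
eef_pos: [0.5369, 0.0734, 0.1953]
ee_rot: [0.0, 0.993, -0.115, -0.002]
ft_force: [-0.8, -0.4, -0.3]
gripper_width: 0.0854
27.55 [0.5369 0.0734 0.1953] yaw -13.246939412535205 q [-0.0831  0.1458  1.723  -0.0002  1.2772  0.1481] 0.08540298533791552 [-0.8268 -0.3859 -0.3325]
vblock_mid 0.82 [180.0, 85.2, 67.8, 54.2] ctr@mid [0.4554 0.1489] rect@top [459.5 148.6] [44.2 55.1] 75.0
gauge_mid 0.7 [194.3, 0.0, 22.2, 37.8] ctr@mid [0.4717 0.2234] rect@top [475.6 219.5] [27.  17.9] 76.7
weight_mid 0.72 [287.7, 91.4, 37.3, 39.0] ctr@mid [0.5366 0.1313] rect@top [537.8 130.8] [27.9 27.9] 76.7
collet_big_mid 0.64 [292.2, 0.0, 26.5, 25.3] ctr@mid [0.5545 0.2083] rect@top [555.2 204. ] [18.5 21.1] 76.7
collet_big_mid 0.55 [194.8, 0.0, 22.8, 42.7] ctr@mid [0.4722 0.221 ] rect@top [476.9 218. ] [27.3 17.2] 76.7
pocket_v 0.6 [169.2, 62.8, 92.7, 92.9] ctr@mid [0.4559 0.1513] rect@top [457.  151.3] [81.2 83. ] 76.0
pocket_slot 0.67 [156.8, 1.3, 104.5, 60.7] ctr@mid [0.4703 0.2145] rect@top [471.3 214.3] [49.  82.1] 76.7
pocket_weight 0.66 [258.8, 60.7, 93.0, 93.4] ctr@mid [0.5357 0.1342] rect@top [535.7 132.8] [80.2 80.7] 76.8
pocket_collet 0.79 [257.8, 0.0, 98.3, 62.4] ctr@mid [0.5524 0.1955] rect@top [550.6 196. ] [48.1 80.8] 76.7
```

View pics/w14.png

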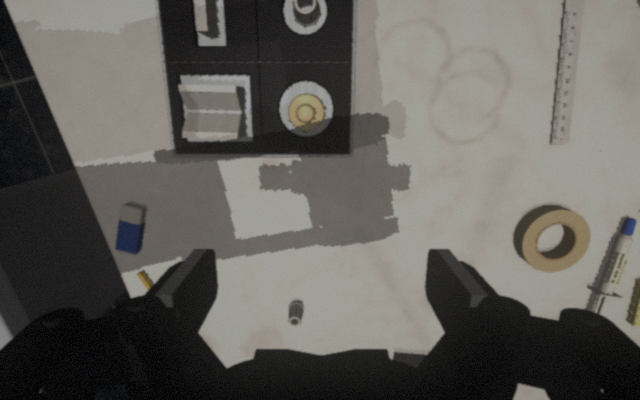

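```bash
python3 -m pendant '0 0 -60 60 0;0 0 -100 100 0;0 0 -100 100 0;0 0 -100 100 0'; python3 - <<'E'
from h import *
im=ctrl.snapshot('side'); a=cv2.resize(im[160:310,200:420],None,fx=3.6,fy=3.6,interpolation=cv2.INTER_CUBIC); cv2.imwrite('pics/s15.png',a)
im=ctrl.snapshot('scene'); cv2.imwrite('pics/c15.png',cv2.resize(im[140:270,200:400],None,fx=4,fy=4,interpolation=cv2.INTER_CUBIC))
E
python3 look.py w15 vblock_mid gauge_mid weight_mid collet_big_mid collet_small_mid plain_block_mid
```

```text
time: 28.4
eef_pos: [0.5386, -0.0293, 0.2989]
ee_rot: [0.002, 0.993, -0.116, 0.001]
ft_force: [0.4, -0.2, -0.0]
gripper_width: 0.0851
28.5 [ 0.5365 -0.0261  0.2943] yaw -13.198049942045227 q [-0.2689  0.0525  1.6209 -0.0014  1.474  -0.0384] 0.08503792352918213 [ 0.0025 -0.2701 -0.5571]
vblock_mid 0.74 [189.7, 0.0, 52.6, 41.8] ctr@mid [0.4568 0.1455] rect@top [458.3 141.9] [40.7 54.6] 75.6
vblock_mid 0.61 [360.6, 241.3, 45.0, 44.9] ctr@mid [ 0.5818 -0.1832] rect@top [ 580.8 -173.6] [60.7 48.8] 71.3
weight_mid 0.97 [272.0, 0.0, 32.1, 34.9] ctr@mid [0.535  0.1286] rect@top [537.  122.9] [31.  30.1] 76.7
collet_small_mid 0.54 [275.6, 190.1, 17.7, 19.3] ctr@mid [ 0.4774 -0.0695] rect@top [478.8 -65.5] [19.2 15.8] 75.4
plain_block_mid 0.67 [362.0, 241.2, 45.2, 45.4] ctr@mid [ 0.5836 -0.1839] rect@top [ 580.9 -173.7] [60.1 48.7] 71.6
```

View pics/s15.png

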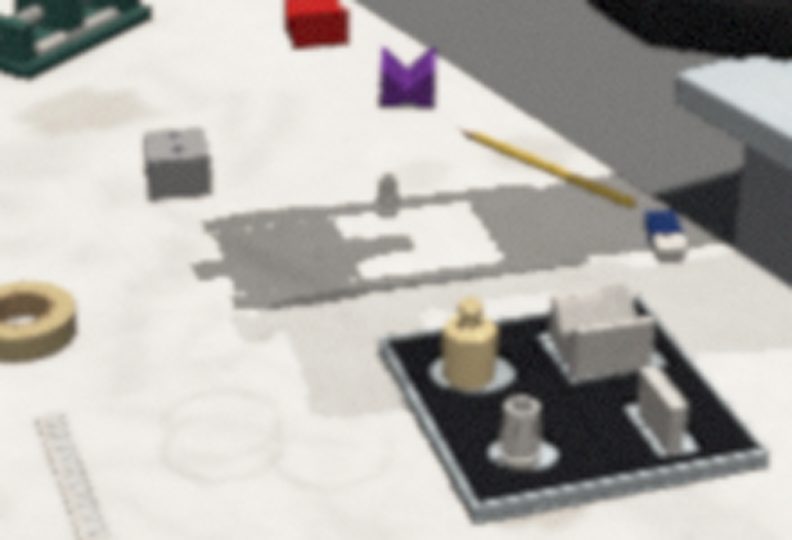

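View pics/c15.png

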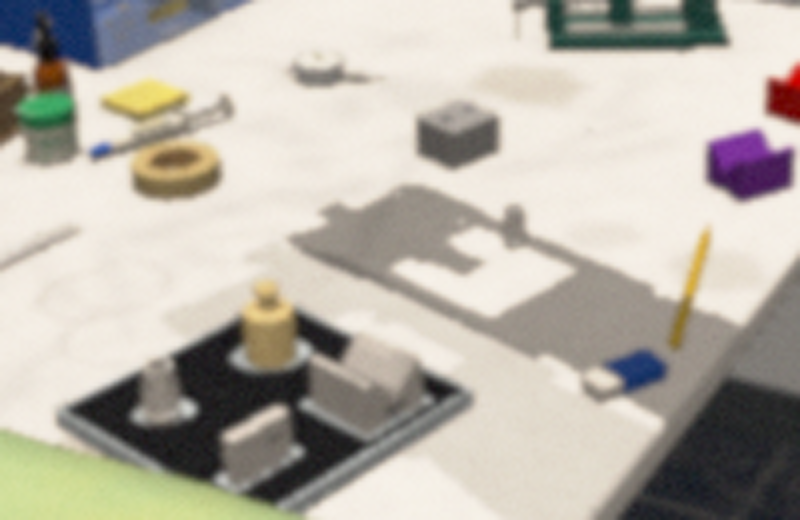

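View pics/w15.png

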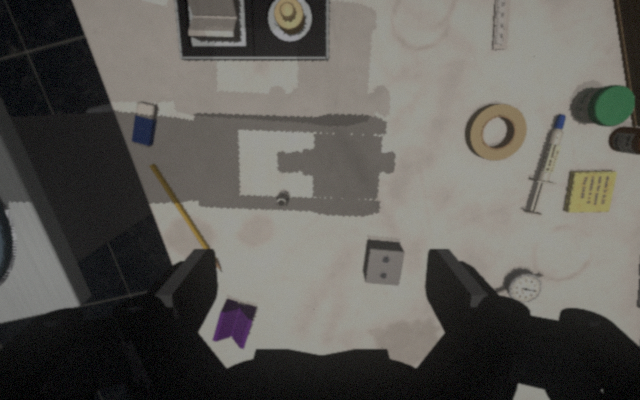

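```bash
python3 -m pendant '0 0 0 0 0;0 0 0 0 0'; python3 -c "
from cell import ctrl
print(ctrl.job_done(), ctrl.sense()['time'])"
```

```text
time: 29.05
eef_pos: [0.5358, -0.0245, 0.2927]
ee_rot: [0.0, 0.994, -0.113, -0.005]
ft_force: [0.6, 0.3, -0.6]
gripper_width: 0.0855
the job is handed in; nothing more can be done
the job is handed in; nothing more can be done
```

I packed the V-block, larger collet, gauge block and brass weight into their own pockets and handed the job in at about 29 s of the allowed 96 s. No verdict is reported.

**Last checks:**
- All four kit things stand upright on the tray floor in the final side and scene pictures. Their measured centres are within about 5 mm of the pocket centres.
- The smaller collet and the plain block stand where they were at the start, within measuring error of about 3 mm.
- The red and purple look-alikes were not touched.
- The arm was retracted clear, with the gripper open.

**Limits and disagreements in the checks:**
- In the last wrist picture the tray was cut off at the top edge, so the gauge block and larger collet were not detected there. For those two I relied on the close-up pictures taken straight after each was placed, plus the final side and scene pictures.
- The network once marked the plain block as the V-block and once marked the gauge block as the larger collet. The pictures contradict both.
- The gripper read 1 to 2 mm less than the true width on the V-block, weight and gauge block. On the larger collet it read 18 mm because the sleeve narrows above its 24 mm base.

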